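Crack the drying canister open

TASK

The lid of the metal drying canister is stuck in its seal: take it by the bar handle, pull it straight up until the seal lets go, and catch it there so that air can creep in, with the lid held level over the mouth about 15 mm clear of the rim (never lifted away by more than 40 mm). Hold it there steadily for some 4 seconds and finish still holding it, with nothing but the gripper carrying it. Leave the bottle, the vial and the cap beside the canister where they stand.

Things in the scene. Friction and masses are not known exactly. Their poses are not given: they have to be found in the camera images.
- jar: Drying canister: round bare-metal pot, 100 mm outside diameter, 90 mm high, wall 5 mm, fixed to the bench so that it cannot lift or slide. Origin at the centre of its underside, z up. Three springy rubber lugs 6 mm below the rim inside the neck grip the lid's plug and are the seal.
- jar_rim (a point): Centre of the canister's mouth, at the height of its rim (90 mm above the canister's origin).
- lid: Loose grey lid, about 300 g, 106 mm wide, 9 mm thick, on the canister's rim. Origin at the centre of the flange's underside (at rest at point jar_rim); z up, x along the bar handle. A beaded plug 77 mm wide, 16 mm long hangs in the neck. Pulled up, resistance grows over some 4 mm to a peak of 12 to 20 N, then drops and the lugs pop the lid up to about 9 mm; above 10 mm only its weight remains.
- lid_handle (a point): Centre of the lid's black bar handle, 40 mm above the lid's origin: level bar 64 mm long (lid's x), 14 mm wide (lid's y), 16 mm high, on two 10 mm posts 24 mm either side of its middle. Grip it from above at its middle, fingers closing along the lid's y; 23 mm of air below the bar.
- dropper: Brown dropper bottle, 33 mm across, 102 mm high, standing loose to the left of the canister, about 150 mm from its axis; a bystander. Origin at the centre of its underside.
- vial: Small capped vial, 22 mm across, 62 mm high, standing loose to the right of the canister, about 140 mm from its axis; a bystander. Origin at the centre of its underside.
- cap: Flat black eyepiece cap, 45 mm across, 14 mm high, lying loose on the robot's side of the canister, about 105 mm from its axis; a bystander. Origin at the centre of its underside.

How it is judged:
On the way, in this order (a step that is already met when the one before it is completed fails the run):
1. the gripper has hold of the lid while it is still seated (lifted less than 3 mm) (contact force between the fingers and lid above 2 N and z of lid in the frame of jar_rim below 0.003 m), for 0.1 s.
2. the freed lid is held slightly open, 9 to 25 mm above the rim, for 3 s (contact force between the fingers and lid above 2 N and z of lid in the frame of jar_rim between 0.009 and 0.025 m and horizontal distance between lid and jar_rim below 0.012 m), for 3 s.
At the end, for the whole second after the job is handed in: The lid is held still in the gripper, its underside 9 to 25 mm above the canister's rim, within 12 mm of the canister's axis, level to 0.15 rad, and no longer resting on the canister or its seal (all of step 2 and angle between lid's own z axis and vertical below 0.15 rad and contact force between lid and jar below 0.5 N and linear speed of lid below 0.02 m/s); the arm keeps its last pose, push and grip.
It fails at once if the lid is pulled away from the canister (more than 40 mm above the rim) (z of lid in the frame of jar_rim above 0.04 m).
It fails at once if the dropper bottle, the vial or the cap is disturbed (moved more than 15 mm or tipped) (distance of any of dropper, vial, cap from where it was at the start of the episode above 0.015 m or angle between any of dropper, vial's own z axis and vertical above 0.5 rad).
It also fails if it takes over 40 s, if anything falls off the work surface, if the arm or the gripper's body presses on something with over 40 N, if the wrist force passes 120 N, or if a joint passes its speed limit or range.

ROBOT

A 7-joint arm with a two-finger parallel gripper is mounted at the origin on a cart in front of the work surface, level with it; the furniture and walls round the work are solid. World frame = base frame: x ahead of the robot, y to its left, z up, the work surface at z = 0. Lengths are in m, angles in rad, forces in N, time in s.
With the tool pointing down it reaches from about 0.4 to 0.85 m from the base axis. Payload 10.4 kg.
Tool frame: the origin (TCP) lies at the very end of the fingers, on their centre line; the grasp point (between the pads) lies 19 mm behind it; z points along the fingers, y is the line along which they close (so a half turn about z gives the same grasp; the last joint's range is limited). The gripper opens to 87 mm and grips with 3 to 60 N. Pads are 19 mm wide; open, the fingers measure 117 mm over their backs; the gripper's body (75 mm by 190 mm) begins 51 mm behind the grasp point.
Start: joints at [1.132, 0.332, -0.065, 1.46, 0.022, 1.35, -0.088], TCP at [0.252, -0.572, 0.199] pointing down, gripper open.
Joint ranges: [-2.6, 2.6], [-0.5, 2.12], [-1.47, 1.34], [0.16, 2.42], [-1.27, 4.41], [0.06, 2.06], [-2.6, 2.6]. Speed limits (rad/s): [2.22, 2.22, 2.79, 2.79, 3.14, 3.14, 3.14].

INTERFACE

Orientations are given as a unit quaternion [x, y, z, w].
In Python, from bench import r gives the robot as it stands.
- The arm moves only by the shell command python3 -m crank 'ROWS' [FORCE]. ROWS is JSON, a list that holds one entry, the list of rows, each a list of 5 numbers: the shift along the tool's x, y, z in mm, then the turn about the tool's z in degrees, then the opening, from -1 (shut) to 1 (fully open). A call has 1 to 20 rows; each row is the pose to reach, as a shift and turn from the pose commanded when the call began, along the tool's axes at that moment; what a row does not reach only later rows make up. A row lasts 1/10 s, in which the tool goes at most 50 mm and 8.59 degrees, less where a joint would pass 70% of its speed; a pose out of reach is approached as far as the arm can. A call with a gripper value outside its range is refused whole. The fingers move at their own pace and stop on an object; FORCE is the grip in N (left out, the last holds). Time passes only in rows, so rows that repeat a pose let the fingers close. It gives the time, the measured TCP pose, the force, the opening and the grip force at its end, in the units of the state.
- r.read_state(): the state, without advancing time (a new reading comes with each control period).
- r.camera(name): name is "side" or "top" or "wrist"; returns a dict with "image" (384x512x3 uint8, red, green, blue), "vfov" (degrees; the focal length in pixels is half the picture's height over the tangent of half this angle, whatever the lens; pixels are square), "cx", "cy" (the principal point, pixels), "k1" (the pictures are not rectified: a ray, as slopes to the right and down, at radius r is drawn at 1 + k1 r^2 times it, then the intrinsics apply), "eye" and "attitude" of the camera in the world. Camera axes: x right, y down, z forward; pixel columns grow to the right and rows downward; lengths in m; the calibration is good to about 2 mm. A picture is of the moment at which its call begins. There is no depth.
- r.close_job(): hands the job in; it is judged then, once.
The state is a dict: "time": time; "joint_positions": joint angles; "joint_vel": joint speeds; "joint_torque": joint torques, N m; "ee_pos": TCP position; "eef_rot": TCP orientation; "ft_force": force on the tool from outside, world axes, zero at the start; "torque": the same for the moment, N m; "width": finger opening in m; "grip_force": force on a finger pad.
Only numpy, scipy, OpenCV 4.12 (cv2) and the standard library are available. Lean on these libraries where they do the work, as an engineer would, in place of code of your own. Each camera call takes 0.05 s, during which the arm holds its last target. There are 200 camera calls.

## Working session

There is one attempt and no reset: what is moved stays moved. The work goes in short steps, Python scripts to look and compute and a shell command to move; the robot and the scene stay as the last step left them, time stands still between calls to the robot, and variables do not carry over. Pictures are saved under pics/ and viewed, at most 10 in all, crops included, and the job is handed in when it is done.

```bash
mkdir -p pics
python3 - <<'E'
from bench import r
import cv2
s=r.read_state();print({k:s[k] for k in('time','ee_pos','eef_rot','ft_force','width')})
for n in('top','side'):
    c=r.camera(n);cv2.imwrite(f'pics/{n}0.png',cv2.cvtColor(c['image'],cv2.COLOR_RGB2BGR))
    print(n,{k:v for k,v in c.items() if k!='image'})
E
```

```text
{'time': 0.0, 'ee_pos': array([ 0.25227403, -0.5713606 ,  0.19834278]), 'eef_rot': array([ 9.78460357e-01,  2.06433565e-01, -1.90144831e-04, -6.90758239e-04]), 'ft_force': array([0.29197445, 0.29142881, 0.63273188]), 'width': 0.08703368030392791}
top {'vfov': 42.15495066759928, 'cx': 257.4634700138952, 'cy': 193.45903303405547, 'k1': -0.06374617853534646, 'eye': array([0.4389053 , 0.02493908, 1.3419007 ]), 'attitude': array([-0.70184628,  0.7114894 , -0.03082889,  0.01562746])}
side {'vfov': 49.855702147687786, 'cx': 246.06104881765293, 'cy': 188.13868167365064, 'k1': 7.07787626598591e-05, 'eye': array([ 0.52836943, -0.65055358,  0.6559572 ]), 'attitude': array([ 0.90604269, -0.00763784,  0.01300012, -0.42291761])}
```

View pics/top0.png

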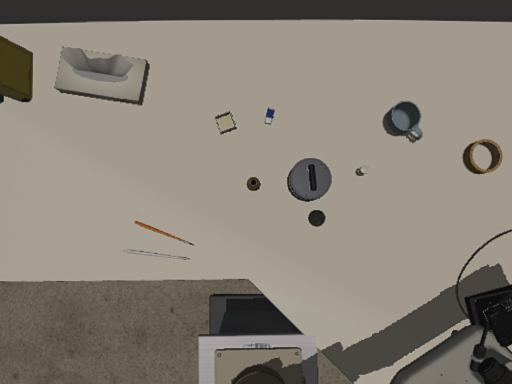

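View pics/side0.png

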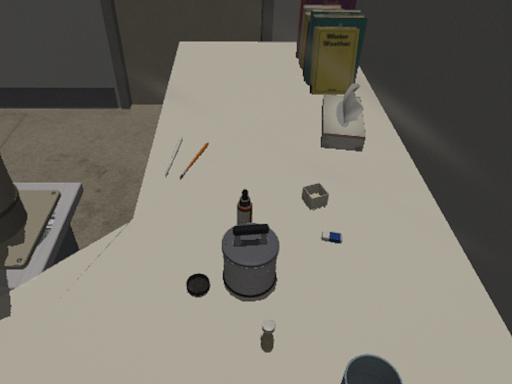

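Top view: the lid is at about (310,179) with its bar at about (312,177), dropper (253,184), vial (362,170), cap (317,218). Side view: the bar is at about (251,229). I'll enlarge both.

Run:
```python
import cv2,numpy as np
a=cv2.imread('pics/top0.png')[150:210,280:340];b=cv2.imread('pics/side0.png')[210:260,220:280]
a=cv2.resize(a,(480,480),interpolation=2)
cv2.imwrite('pics/crop.png',cv2.convertScaleAbs(a,alpha=1.6))
cv2.imwrite('pics/cropb.png',cv2.convertScaleAbs(cv2.resize(b,(600,500),interpolation=2),alpha=1.6))
```

```text
(no output)
```

View pics/crop.png

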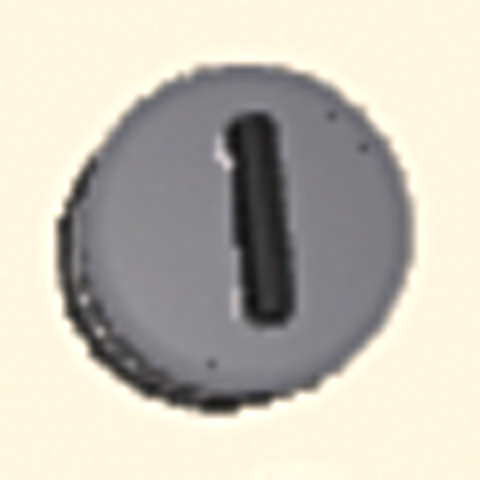

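View pics/cropb.png

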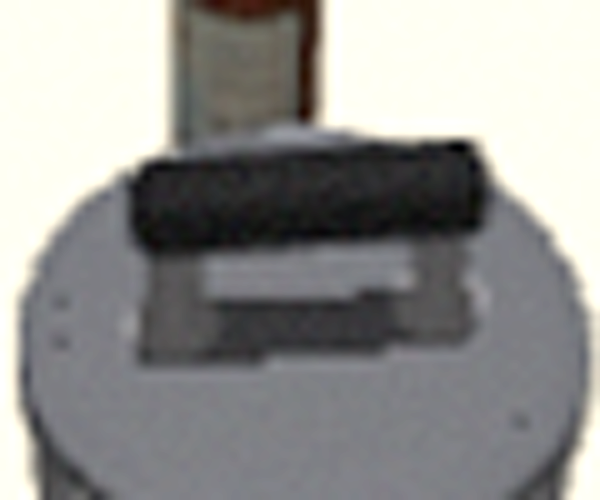

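The top crop shows the bar axis from (254,115) to (272,325), which is full-image (311.3,163.9) to (313.5,190.1), with the disc centre at about (310.5,178.4). In the side crop the bar centre is at about (308,195), or (250.3,229.0) full-image.

```bash
cat > h.py <<'E'
from bench import r
import numpy as np,cv2
from scipy.spatial.transform import Rotation as R
def ray(c,uv):
    f=192/np.tan(np.radians(c['vfov']/2));K=np.array([[f,0,c['cx']],[0,f,c['cy']],[0,0,1]])
    p=cv2.undistortPoints(np.array([[uv]],float),K,np.array([c['k1'],0,0,0.]))[0,0]
    return c['eye'],R.from_quat(c['attitude']).apply([*p,1])
def atz(c,uv,z):
    e,d=ray(c,uv);return e+d*(z-e[2])/d[2]
def tri(a,b):
    A=[];B=[]
    for e,d in(a,b):
        P=np.eye(3)-np.outer(d,d)/(d@d);A.append(P);B.append(P@e)
    return np.linalg.lstsq(np.vstack(A),np.hstack(B),rcond=None)[0]
E
python3 - <<'E'
from h import *
t=r.camera('top');s=r.camera('side')
f=lambda x,y:(280+x/8-.5,150+y/8-.5)
g=lambda x,y:(220+x/10-.5,210+y/10-.5)
a=atz(t,f(254,115),.136);b=atz(t,f(272,325),.136);print('bar top',a,b,(a+b)/2)
print('disc',atz(t,f(248,231),.099))
print('tri',tri(ray(t,f(263,220)),ray(s,g(308,195))))
c=atz(s,g(135,205),.13);e=atz(s,g(480,188),.13);print('side bar',c,e,(c+e)/2)
for x,y in((253.5,183.5),(362,170.5),(317,218)):print(atz(t,(x,y),.05))
d=a-b;print('bar yaw',np.degrees(np.arctan2(d[1],d[0])));d=e-c;print(np.degrees(np.arctan2(d[1],d[0])))
st=r.read_state();M=R.from_quat(st['eef_rot']).as_matrix();print(M.round(4),st['ee_pos'])
E
```

```text
bar top [ 0.58884558 -0.13408452  0.136     ] [ 0.52446376 -0.1381754   0.136     ] [ 0.55665467 -0.13612996  0.136     ]
disc [ 0.55679146 -0.13626093  0.099     ]
tri [ 0.55735296 -0.13678401  0.13103397]
side bar [ 0.52700144 -0.1379513   0.13      ] [ 0.58835704 -0.13425091  0.13      ] [ 0.55767924 -0.13610111  0.13      ]
[0.54984957 0.0064807  0.05      ]
[ 0.58062213 -0.27897824  0.05      ]
[ 0.45778831 -0.15738814  0.05      ]
bar yaw 3.6357396328827103
3.4513585252423247
[[ 9.148e-01  4.039e-01 -4.000e-04]
 [ 4.039e-01 -9.148e-01  7.000e-04]
 [-0.000e+00 -8.000e-04 -1.000e+00]] [ 0.25234085 -0.57153167  0.19869137]
```

```bash
python3 -m crank '[[[15,-9,0,1,1],[45,-27,0,2,1],[80,-48,0,4,1],[120,-73,0,6,1],[160,-97,0,8,1],[200,-121,0,10,1],[240,-145,0,12,1],[280,-170,0,14,1],[320,-194,0,16,1],[355,-215,0,17,1],[390,-236,0,18,1],[420,-254,0,19,1],[440,-266,0,20,1],[451,-273,0,20.3,1],[454.5,-275,0,20.3,1],[454.5,-275,0,20.3,1],[454.5,-275,0,20.3,1],[454.5,-275,0,20.3,1]]]' 25
python3 - <<'E'
from h import *
s=r.read_state();M=R.from_quat(s['eef_rot']).as_matrix();print(s['time'],s['ee_pos'],np.degrees(np.arctan2(M[1,0],M[0,0])),M.round(3),s['ft_force'])
print('to go tool mm',1000*M.T@(np.array([.557,-.1362,.111])-s['ee_pos']))
c=r.camera('wrist');cv2.imwrite('pics/w1.png',cv2.cvtColor(c['image'],cv2.COLOR_RGB2BGR))
f=192/np.tan(np.radians(c['vfov']/2));W=R.from_quat(c['attitude'])
K=np.array([[f,0,c['cx']],[0,f,c['cy']],[0,0,1]])
rv=W.inv().as_rotvec();t=-W.inv().apply(c['eye'])
d=np.array([np.cos(.062),np.sin(.062),0])*.032;o=np.array([.557,-.1362,.138])
print(cv2.projectPoints(np.array([o-d,o,o+d]),rv,t,K,np.array([c['k1'],0,0,0.]))[0].squeeze())
E
```

```text
time: 2.0
ee_pos: [0.5566, -0.1381, 0.1992]
eef_rot: [1.0, 0.03, -0.0, 0.0]
ft_force: [-0.4, -1.1, -0.2]
width: 0.0872
grip_force: 0.0
2.0 [ 0.55664442 -0.13805066  0.19922616] 3.4165319374284286 [[ 0.998  0.06  -0.   ]
 [ 0.06  -0.998 -0.001]
 [-0.     0.001 -1.   ]] [-0.36310606 -1.13970114 -0.17525022]
to go tool mm [ 0.47152689 -1.87820338 88.22503844]
[[245.07058369 226.28171808]
 [244.89660022 192.19165645]
 [244.70799937 155.54849676]]
```

View pics/w1.png

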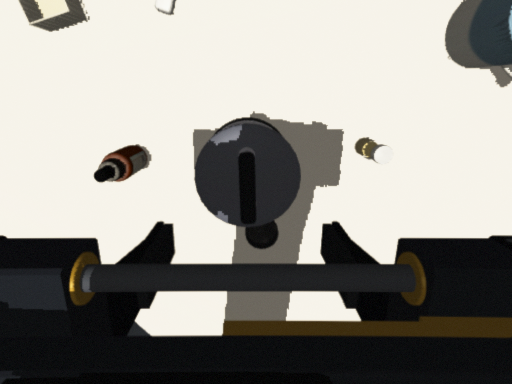

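The wrist view shows the bar from (247,152) to (248,222), centred between the fingertips at columns 175 and 322. Sideways alignment is within about 1 mm, so I descend.

```bash
python3 -m crank '[[[1.5,-0.5,10,0,1],[1.5,-0.5,25,0,1],[1.5,-0.5,40,0,1],[1.5,-0.5,53,0,1],[1.5,-0.5,64,0,1],[1.5,-0.5,73,0,1],[1.5,-0.5,80,0,1],[1.5,-0.5,85,0,1],[1.5,-0.5,88,0,1],[1.5,-0.5,88,0,1],[1.5,-0.5,88,0,1],[1.5,-0.5,88,0,1]]]'
python3 - <<'E'
from h import *
c=r.camera('side');cv2.imwrite('pics/s2.png',cv2.resize(cv2.cvtColor(c['image'],cv2.COLOR_RGB2BGR)[150:310,150:350],None,fx=3.5,fy=3.5))
E
```

```text
time: 3.25
ee_pos: [0.5589, -0.1361, 0.1116]
eef_rot: [1.0, 0.031, 0.0, 0.0]
ft_force: [-0.2, -0.6, -0.7]
width: 0.0871
grip_force: 0.0
```

View pics/s2.png

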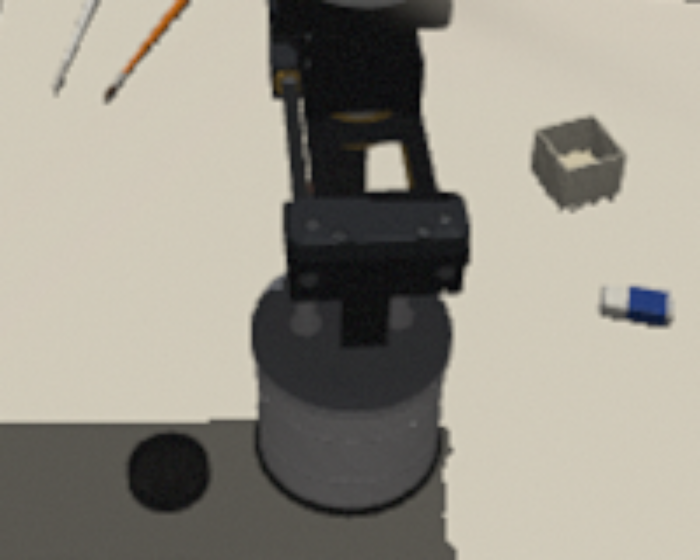

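The finger stands at the middle of the bar with its tip at crop (365,345), just above the lid and clear of it. Closing.

```bash
python3 -m crank '[[[0,0,0,0,-1],[0,0,0,0,-1],[0,0,0,0,-1],[0,0,0,0,-1],[0,0,0,0,-1],[0,0,0,0,-1],[0,0,0,0,-1],[0,0,0,0,-1],[0,0,0,0,-1],[0,0,0,0,-1],[0,0,0,0,-1],[0,0,0,0,-1]]]' 45
```

```text
time: 4.5
ee_pos: [0.5588, -0.1368, 0.1112]
eef_rot: [1.0, 0.03, 0.0, 0.0]
ft_force: [1.4, -3.2, -0.0]
width: 0.0122
grip_force: 44.9
```

Gripped. Now I pull slowly and watch the force.

```bash
python3 -m crank '[[[0,0,-0.5,0,-1],[0,0,-1,0,-1],[0,0,-1.5,0,-1],[0,0,-2,0,-1],[0,0,-2.5,0,-1],[0,0,-3,0,-1],[0,0,-3,0,-1],[0,0,-3,0,-1]]]'; python3 -m crank '[[[0,0,-0.5,0,-1],[0,0,-1,0,-1],[0,0,-1.5,0,-1],[0,0,-2,0,-1],[0,0,-2.5,0,-1],[0,0,-3,0,-1],[0,0,-3,0,-1],[0,0,-3,0,-1]]]'; python3 -m crank '[[[0,0,-0.5,0,-1],[0,0,-1,0,-1],[0,0,-1.5,0,-1],[0,0,-2,0,-1],[0,0,-2.5,0,-1],[0,0,-3,0,-1],[0,0,-3,0,-1],[0,0,-3,0,-1]]]'
```

```text
time: 5.3
ee_pos: [0.5578, -0.1358, 0.1134]
eef_rot: [1.0, 0.031, -0.001, -0.0]
ft_force: [0.5, -2.0, -14.6]
width: 0.0125
grip_force: 45.0
time: 6.1
ee_pos: [0.5599, -0.1366, 0.119]
eef_rot: [1.0, 0.031, 0.002, 0.001]
ft_force: [-1.9, -2.6, 6.0]
width: 0.0125
grip_force: 45.0
time: 6.9
ee_pos: [0.5584, -0.1362, 0.12]
eef_rot: [1.0, 0.031, -0.0, 0.0]
ft_force: [-1.3, -3.0, -0.0]
width: 0.0125
grip_force: 45.1
```

The seal let go: the pull fell from 14.6 N to about zero. Up another 6 mm to the 15 mm mark.

```bash
python3 -m crank '[[[0,0,-1,0,-1],[0,0,-2,0,-1],[0,0,-3,0,-1],[0,0,-4,0,-1],[0,0,-5,0,-1],[0,0,-6,0,-1],[0,0,-6,0,-1],[0,0,-6,0,-1],[0,0,-6,0,-1],[0,0,-6,0,-1]]]'
python3 - <<'E'
from h import *
c=r.camera('side');cv2.imwrite('pics/s3.png',cv2.convertScaleAbs(cv2.resize(cv2.cvtColor(c['image'],cv2.COLOR_RGB2BGR)[200:310,190:310],None,fx=5,fy=5),alpha=1.8))
E
```

```text
time: 7.9
ee_pos: [0.5586, -0.136, 0.1261]
eef_rot: [1.0, 0.031, -0.0, 0.0]
ft_force: [-0.0, 0.2, -4.1]
width: 0.0128
grip_force: 44.9
```

View pics/s3.png

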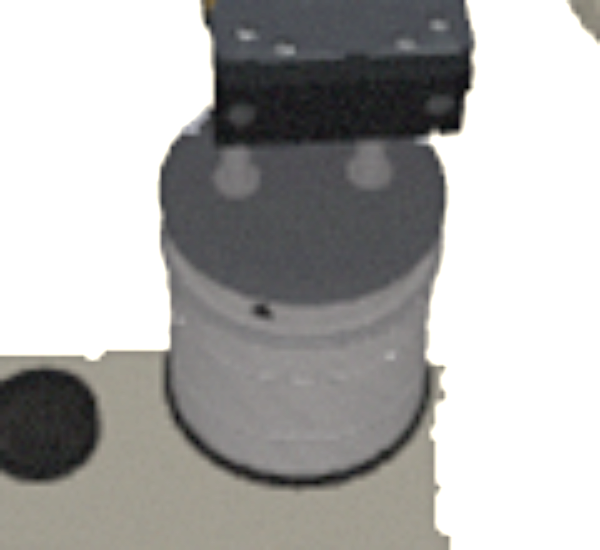

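The lid has risen about 6 px in the side view: post bases went from (237,242) to (237,236), which is about 15 mm. It is level and only its weight remains, so I hold.

```bash
H='x'; python3 -m crank '[[[0,0,0,0,-1],[0,0,0,0,-1],[0,0,0,0,-1],[0,0,0,0,-1],[0,0,0,0,-1],[0,0,0,0,-1],[0,0,0,0,-1],[0,0,0,0,-1],[0,0,0,0,-1],[0,0,0,0,-1],[0,0,0,0,-1],[0,0,0,0,-1],[0,0,0,0,-1],[0,0,0,0,-1],[0,0,0,0,-1],[0,0,0,0,-1],[0,0,0,0,-1],[0,0,0,0,-1],[0,0,0,0,-1],[0,0,0,0,-1]]]'; python3 -m crank '[[[0,0,0,0,-1],[0,0,0,0,-1],[0,0,0,0,-1],[0,0,0,0,-1],[0,0,0,0,-1],[0,0,0,0,-1],[0,0,0,0,-1],[0,0,0,0,-1],[0,0,0,0,-1],[0,0,0,0,-1],[0,0,0,0,-1],[0,0,0,0,-1],[0,0,0,0,-1],[0,0,0,0,-1],[0,0,0,0,-1],[0,0,0,0,-1],[0,0,0,0,-1],[0,0,0,0,-1],[0,0,0,0,-1],[0,0,0,0,-1]]]'; python3 -m crank '[[[0,0,0,0,-1],[0,0,0,0,-1],[0,0,0,0,-1],[0,0,0,0,-1],[0,0,0,0,-1]]]'
python3 - <<'E'
from h import *
c=r.camera('side');cv2.imwrite('pics/s4.png',cv2.convertScaleAbs(cv2.resize(cv2.cvtColor(c['image'],cv2.COLOR_RGB2BGR)[200:310,190:310],None,fx=5,fy=5),alpha=1.8))
a=cv2.imread('pics/s3.png');b=cv2.imread('pics/s4.png');print(cv2.absdiff(a,b).mean(),cv2.phaseCorrelate(a[150:330,150:450,1].astype(np.float32),b[150:330,150:450,1].astype(np.float32)))
E
```

```text
time: 9.95
ee_pos: [0.5586, -0.136, 0.1262]
eef_rot: [1.0, 0.031, 0.0, 0.0]
ft_force: [0.2, 0.8, -4.2]
width: 0.0124
grip_force: 44.9
time: 11.95
ee_pos: [0.5586, -0.136, 0.1261]
eef_rot: [1.0, 0.031, 0.0, 0.0]
ft_force: [-0.3, -0.9, -4.0]
width: 0.0128
grip_force: 44.9
time: 12.45
ee_pos: [0.5586, -0.136, 0.1262]
eef_rot: [1.0, 0.031, 0.0, 0.0]
ft_force: [0.8, -0.5, -3.6]
width: 0.0126
grip_force: 44.9
1.1199535353535353 ((0.02585481703408732, -0.035344059120404836), 0.8406578267415364)
```

Steady, with no creep. Handing in.

```bash
python3 -c "
from bench import r
print(r.close_job())"
```

```text
the job is handed in; nothing more can be done
None
```

The lid came free of its seal and was held still and level about 15 mm above the rim for over 4 s; I handed the job in at about 12.5 s still gripping it at 45 N, but no verdict came back, and I did not re-check the bottle and vial with a final picture.

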